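Load a cigar mould into the screw press and give it three turns

ROBOT

A 6-joint arm with a two-finger parallel gripper is mounted at the origin on the work surface. World frame = base frame: x ahead of the robot, y to its left, z up, the work surface at z = 0. Lengths are in m, angles in rad, forces in N, time in s.
With the tool pointing down it reaches from about 0.275 to 0.75 m from the base axis. Payload 10.2 kg.
Tool frame: the origin (TCP) lies on the centre line of the jaws, within the pads' length; the fingertips stand 25 mm ahead of it and the grasp point (between the pads) lies 6 mm ahead of it; z points along the fingers, y is the line along which they close (so a half turn about z gives the same grasp; the last joint's range is limited). The gripper opens to 88 mm and grips with 3 to 60 N. Pads are 18 mm wide; open, the fingers measure 123 mm over their backs; the gripper's body (75 mm by 187 mm) begins 45 mm behind the grasp point.
Start: joints at [-1.43, 0.313, 1.498, -0, 1.331, -0.223], TCP at [0.187, -0.491, 0.264] pointing down, gripper open.
Joint ranges: [-2.94, 2.94], [-0.97, 2.17], [0.19, 2.56], [-1.23, 4.37], [0.02, 3.11], [-2.88, 2.88]. Speed limits (rad/s): [2.39, 2.39, 3.01, 3.14, 3.14, 3.14].

INTERFACE

Orientations are given as a unit quaternion [x, y, z, w].
In Python, from workcell import * gives the robot as it stands.
- The arm moves only by the shell command python3 -m inch 'ROWS'. ROWS is JSON, a list of rows, each an object of numbers: "tx", "ty", "tz": the shift along the world's x, y, z in units of 0.03 m (1.0 is 0.03 m); "wx", "wy", "wz": the turn, a rotation vector about the world's x, y, z in units of 5 degrees (1.0 is 5 degrees); "grip": the opening, from 0 (shut) to 1 (fully open). In form: [{"tx": .., "ty": .., "tz": .., "wx": .., "wy": .., "wz": .., "grip": ..}, ...]. A call has 1 to 20 rows; each row shifts and turns the commanded pose from where the row before left it; what a row does not reach is not made up. A row lasts 1/12 s, in which the tool goes at most 41.7 mm and 7.16 degrees, less where a joint would pass 70% of its speed; a pose out of reach is approached as far as the arm can. A call with a number of a shift or a turn outside -1 to 1 is refused whole. A call with a gripper value outside its range is refused whole. The fingers move at their own pace and stop on an object; the grip force is fixed at half the most. Time passes only in rows, so rows that do not move let the fingers close. It gives the time, the measured TCP pose, the force, the opening and the grip force at its end, in the units of the state.
- state(): the state, without advancing time (a new reading comes with each control period).
- grab_frame(name): name is "scene" or "top"; returns the picture (480x640x3 uint8, red, green, blue); there is no depth.
- camera_model(name): a dict with "vertical_fov" (degrees; the focal length in pixels is half the picture's height over the tangent of half this angle, whatever the lens; pixels are square), "cx", "cy" (the principal point, pixels), "extrinsics" (4x4, takes a point from camera to world coordinates). Camera axes: x right, y down, z forward; pixel columns grow to the right and rows downward; lengths in m; the calibration is good to about 2 mm. A picture is of the moment at which its call begins. camera_model takes no time and is no camera call.
- finish_job(): hands the job in; it is judged then, once.
Trained networks look in the newest picture that a camera, given by its name, has taken for a name from the list of things; names that differ only in an ending like _2 or _b are one class to them, and where a whole thing is asked for, a point or a joint stands for the part that bears it (a point fixed in the world has none). Each returns a list of dicts, best first, with "p" (0 to 1); they miss things now and then, are a little off and sometimes report something else, mostly with a low value. They report only what shows in the picture. A call takes as long as a camera call.
- cut_out(camera, name): "pixels" (480x640 bool, what is visible of it) and "xy" ([column, row] in pixels, amid what is visible of it).
The state is a dict: "time_s": time; "joint_positions": joint angles; "qvel": joint speeds; "joint_torque": joint torques, N m; "position": TCP position; "tool_rot": TCP orientation; "force": force on the tool from outside, world axes, zero at the start; "moment": the same for the moment, N m; "gripper_width": finger opening in m; "gripper_force": force on a finger pad.
Only numpy, scipy, OpenCV 4.12 (cv2) and the standard library are available. Lean on these libraries where they do the work, as an engineer would, in place of code of your own. Each camera call takes 0.05 s, during which the arm holds its last target. There are 200 camera calls.

TASK

Back the press's crank off anticlockwise until it meets its stop, then set the filled wooden mould down gently on the front of the press bed, pointing into the press, and let go of it. Take it again near its outer end and slide it straight in until it is home against the back stop. Then wind the crank clockwise exactly three full turns from its stop and let go, leaving the cigar box, paste jar and blade where they are.

Things in the scene. Friction and masses are not known exactly. Their poses are not given: they have to be found in the camera images.
- press: green bench screw press, fixed. Origin on the table under the vertical screw axis; own x points from its open mouth (which faces the robot, turned to its right) to its back, z up. Its steel bed plate: x -175 to +88 mm, 150 mm wide, top 42 mm above the table. Two 18 mm columns at x = 0, y = +-60 mm carry a crossbar 44 mm deep, 150 mm wide, 146 to 181 mm above the table
- bed_home (a point): point on top of the bed plate on the screw axis, 42 mm above the table, axes as the press: the middle of the mould's underside comes here (within 1 mm) when the mould is home against the back stop. The bed plate floats on springs: it stays up under the mould, sinks from 9 N on by 1 mm for every 1.2 N, at most 18 mm, and carries this point with it
- back_stop (a point): point on the face of the back stop, level with the top of the bed: an upright green strip at the end of the bed, 110 mm wide, standing 22 mm above the bed, its face 91 mm behind the screw axis
- crank (a joint): angle (rad) of the crank about the screw axis. 0 = fully backed off at a hard stop, arm pointing to the press's back (+x); grows clockwise from above, so the arm's direction in the press frame is minus this angle. One turn is 6.283 and lowers the pressing plate 6 mm. Starts 0.75 to 1.4 turns from the stop. Turns stiffly (about 0.2 N m, 3 N at the grip), stays where left
- crank_hub (a point): middle of the top of the crank's hub on the screw axis, 215 mm above the table. The hub is 42 mm across; the arm's top is 212 mm above the table and it reaches 83 mm from the axis. The crank keeps its height as it turns. A threaded stem 17 mm across rises through the hub to at most 259 mm above the table
- crank_grip (a point): middle of the upright wooden grip at the end of the crank arm: 27 mm in diameter, 56 mm long (213 to 269 mm above the table), this point 243 mm above the table and 70 mm from the screw axis. The grip spins freely on its pin, so a hand that holds it need not turn
- platen: steel pressing plate, 90 (x) x 92 x 14 mm, between the columns, with a boss 52 mm across and 28 mm high on top. Origin: middle of its underside, 96 mm above the table with the crank at its stop (4 mm clear of a mould on the bed), 6 mm lower per turn; it meets the mould after 0.7 turn, then presses mould and sprung bed down, with some 20 N at three turns
- mould: the filled cigar mould, closed: a pale beech block, two halves with a dark parting line, 180 mm long (own x), 66 mm wide (own y), 50 mm high, about 0.5 kg. Origin at the middle of its underside, z up. The same either way round. It starts lying on the table to one side of the press
- cigar_box: bystander: open wooden box full of cigars, 190 x 125 x 55 mm, origin at the middle of its underside, on the table on the other side of the press from the mould
- paste_jar: bystander: glass jar with a steel lid, 66 mm across, 85 mm high, origin at the middle of its underside
- chaveta: bystander: flat crescent leaf-cutting blade of dark steel, about 135 x 85 x 5 mm, lying on the table, origin at the middle of its straight side's strip, on its underside

How it is judged:
On the way, in this order (a step that is already met when the one before it is completed fails the run):
1. the crank is backed off to its stop (value of joint crank below 0.35 rad), for 0.1 s.
2. the mould lies on the front of the bed, not yet home, and is let go (x of mould in the frame of bed_home between -0.17 and -0.04 m and y of mould in the frame of bed_home between -0.04 and 0.04 m and z of mould in the frame of bed_home between -0.005 and 0.005 m and angle between mould's own z axis and vertical below 0.06 rad and contact force between the fingers and mould below 0.2 N and value of joint crank below 0.6 rad), for 0.1 s.
3. the mould on the bed is taken again, away from its middle, towards its outer end (contact force between the fingers and mould above 2 N and (x of the grasp point in the frame of mould above 0.03 m or x of the grasp point in the frame of mould below -0.03 m) and z of mould in the frame of bed_home between -0.008 and 0.008 m and value of joint crank below 0.6 rad), for 0.1 s.
4. the mould is home against the back stop with the press still open (x of mould in the frame of bed_home above -0.009 m and y of mould in the frame of bed_home between -0.016 and 0.016 m and angle between the x axis of mould and the x axis of press, either way round below 0.12 rad and value of joint crank below 0.6 rad), for 0.2 s.
5. the crank is wound down three turns from its stop (value of joint crank between 18.35 and 19.35 rad), for 0.3 s.
At the end, for the whole second after the job is handed in: the crank stands three turns (18.85 rad) from its stop, within 0.5 rad; the mould lies flat on the bed, home within 9 mm of the back stop, within 16 mm of the middle sideways, straight within 0.12 rad, at rest and pressed by the plate with over 5 N; all is released (all of step 5 and x of mould in the frame of bed_home above -0.009 m and y of mould in the frame of bed_home between -0.016 and 0.016 m and z of mould in the frame of bed_home between -0.005 and 0.005 m and angle between the x axis of mould and the x axis of press, either way round below 0.12 rad and contact force between platen and mould above 5 N and linear speed of mould below 0.02 m/s); the robot touches nothing.
It fails at once if the crank is wound more than a quarter turn past three turns (value of joint crank above 20.42 rad).
It fails at once if the mould is dropped or slammed on the press (more than 100 N) (contact force between mould and press above 100 N).
It fails at once if the cigar box is moved more than 30 mm (distance of cigar_box from where it was at the start of the episode above 0.03 m).
It fails at once if the paste jar is moved more than 30 mm (distance of paste_jar from where it was at the start of the episode above 0.03 m).
It fails at once if the blade is moved more than 30 mm (distance of chaveta from where it was at the start of the episode above 0.03 m).
It also fails if it takes over 72 s, if anything falls off the work surface, if the arm or the gripper's body presses on something with over 40 N, if the wrist force passes 120 N, or if a joint passes its speed limit or range.

## Working session

There is one attempt and no reset: what is moved stays moved. The work goes in short steps, Python scripts to look and compute and a shell command to move; the robot and the scene stay as the last step left them, time stands still between calls to the robot, and variables do not carry over. Pictures are saved under pics/ and viewed, at most 10 in all, crops included, and the job is handed in when it is done.

```bash
mkdir -p pics; ls; cat > h.py <<'E'
from workcell import *
import numpy as np, cv2
def cam(n):
    m=camera_model(n); f=240/np.tan(np.radians(m["vertical_fov"])/2); return m,f,np.array(m["extrinsics"])
def back(n,px,z):
    m,f,T=cam(n); px=np.atleast_2d(px).astype(float)
    d=np.c_[(px[:,0]-m["cx"])/f,(px[:,1]-m["cy"])/f,np.ones(len(px))]@T[:3,:3].T
    o=T[:3,3]; return o+d*((z-o[2])/d[:,2])[:,None]
def proj(n,P):
    m,f,T=cam(n); P=np.atleast_2d(P); q=(P-T[:3,3])@T[:3,:3]
    return np.c_[m["cx"]+f*q[:,0]/q[:,2],m["cy"]+f*q[:,1]/q[:,2]]
E
python3 - <<'E'
from h import *
for n in("top","scene"):
    im=grab_frame(n); cv2.imwrite(f"pics/{n}0.png",im[:,:,::-1]); m,f,T=cam(n); print(n,f,m.keys(),m["cx"],m["cy"],T.round(3).tolist())
    for o in("mould","press","crank_grip","crank_hub","cigar_box","paste_jar","chaveta","platen"):
        for r in cut_out(n,o)[:2]:
            c=np.argwhere(r["pixels"])[:,::-1]; print(o,round(r["p"],2),np.round(r["xy"]),len(c),c.min(0),c.max(0))
print(state()["time_s"])
E
```

```text
pics
top 435.6415555849988 dict_keys(['vertical_fov', 'cx', 'cy', 'extrinsics']) 316.1847641428056 238.4672424916014 [[-0.021, -1.0, 0.018, 0.563], [-1.0, 0.021, -0.009, -0.004], [0.008, -0.018, -1.0, 1.108], [0.0, 0.0, 0.0, 1.0]]
mould 0.84 [447. 289.] 2420 [421 251] [471 329]
press 0.59 [310. 230.] 7264 [251 169] [366 292]
crank_grip 0.6 [327. 213.] 131 [324 207] [337 221]
crank_hub 0.86 [306. 230.] 7131 [251 170] [366 291]
cigar_box 0.67 [179. 293.] 4554 [149 251] [209 333]
paste_jar 0.86 [421. 191.] 684 [404 175] [435 203]
paste_jar 0.58 [309. 229.] 7216 [252 170] [366 290]
chaveta 0.87 [213. 178.] 1589 [191 152] [225 206]
platen 0.96 [295. 216.] 688 [271 189] [321 243]
scene 522.7837152786782 dict_keys(['vertical_fov', 'cx', 'cy', 'extrinsics']) 315.8683942148509 246.67267181457999 [[-0.677, 0.635, -0.372, 1.042], [0.736, 0.583, -0.344, 0.436], [-0.001, -0.507, -0.862, 1.227], [0.0, 0.0, 0.0, 1.0]]
mould 0.96 [257. 171.] 1842 [227 149] [292 197]
press 0.87 [309. 280.] 6603 [274 218] [342 336]
press 0.37 [213. 238.] 763 [197 219] [224 254]
crank_grip 0.69 [285. 230.] 132 [281 222] [290 237]
crank_hub 0.93 [304. 282.] 6574 [274 218] [341 335]
cigar_box 0.55 [443. 320.] 4259 [401 273] [488 365]
paste_jar 0.56 [213. 237.] 751 [196 219] [224 254]
chaveta 0.81 [350. 386.] 1879 [316 356] [372 410]
platen 0.59 [307. 283.] 911 [279 243] [337 297]
0.9
```

```bash
python3 - <<'E'
import cv2
a=cv2.imread("pics/top0.png")[130:350,130:490]; b=cv2.imread("pics/scene0.png")[130:430,180:520]
cv2.imwrite("pics/t0c.png",cv2.resize(a,None,fx=2.2,fy=2.2,interpolation=cv2.INTER_CUBIC));cv2.imwrite("pics/s0c.png",cv2.resize(b,None,fx=2,fy=2,interpolation=cv2.INTER_CUBIC))
E
```

```text
(no output)
```

View pics/t0c.png

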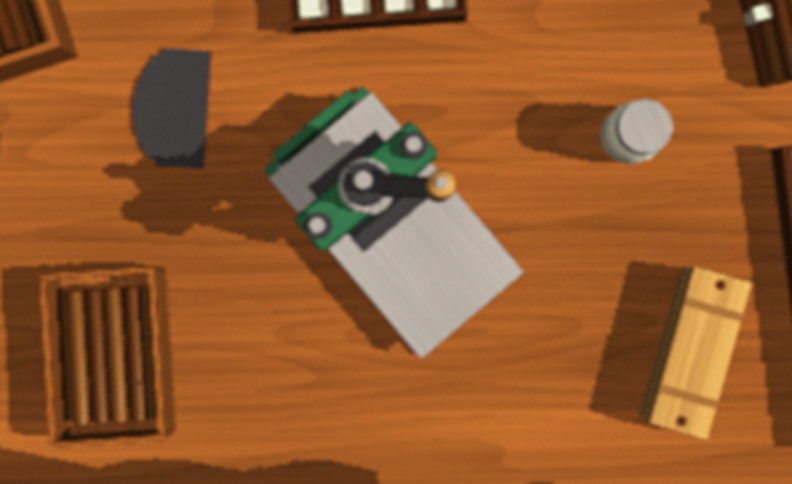

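View pics/s0c.png

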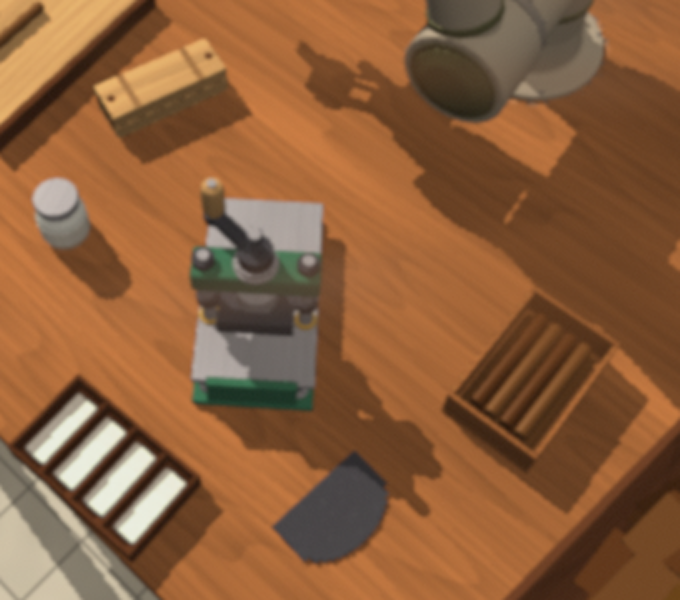

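The top view shows the bed front corners at about (368,253) and (321,292), the stem at (295,212) and the grip at (331,213). The mould is at right (447,289) with its parting line facing left. The blade, box and jar lie clear of the press.

```bash
cat >> h.py <<'E'
def rt(x,y,a,P):
    P=np.atleast_2d(P).astype(float); c,s=np.cos(a),np.sin(a); return np.c_[x+c*P[:,0]-s*P[:,1],y+s*P[:,0]+c*P[:,1],P[:,2]]
def fitbox(L,W,H,masks,z0=0):
    from scipy.optimize import minimize
    B=np.array([[i*L/2,j*W/2,k*H+z0] for i in(-1,1) for j in(-1,1) for k in(0,1)])
    def cost(p):
        c=0
        for n,m in masks:
            k=np.zeros((1920,2560),np.uint8); q=cv2.convexHull(((proj(n,rt(*p,B))+.5)*4).astype(np.float32)); cv2.fillConvexPoly(k,q.round().astype(int),1)
            k=cv2.resize(k.astype(np.float32),(640,480),interpolation=cv2.INTER_AREA); c+=np.abs(k-m).sum()/m.sum()
        return c
    n,m=masks[0]; c=np.argwhere(m)[:,::-1].mean(0); x,y,_=back(n,c,z0+H*.7)[0]
    best=min((minimize(cost,[x,y,a],method="Nelder-Mead",options=dict(initial_simplex=[[x,y,a],[x+.01,y,a],[x,y+.01,a],[x,y,a+.2]])) for a in np.arange(-1.4,1.6,.4)),key=lambda r:r.fun)
    return best.x,best.fun
E
python3 - <<'E'
from h import *
from scipy.optimize import least_squares
grab_frame("top"); m1=cut_out("top","mould")[0]["pixels"]; grab_frame("scene"); m2=cut_out("scene","mould")[0]["pixels"]
for M in([("top",m1)],[("scene",m2)],[("top",m1),("scene",m2)]): print("mould",fitbox(.18,.066,.05,M))
obs=[("top",[-.175,-.075,.042],(367.7,252.7)),("top",[-.175,.075,.042],(321.4,292.3)),("scene",[-.175,.075,.042],(341.5,231.5)),("scene",[-.175,-.075,.042],(286.5,230.)),("scene",[.088,.075,.042],(180+316/2,130+376/2)),("top",[0,0,.252],(295.5,212.3))]
def res(p): return np.concatenate([(proj(n,rt(*p,P))-q)[0] for n,P,q in obs])
r=least_squares(res,[.6,.03,.7]); print("press",r.x,res(r.x).round(1))
# grip
for n,q in(("top",(330.9,213.2)),("scene",(180+212/2,130+183/2))):
    g=back(n,q,.269)[0]; d=g[:2]-r.x[:2]; print(g,np.hypot(*d),np.degrees(np.arctan2(d[1],d[0])-r.x[2]))
print(back("top",[(421,191)],.085),state()["tool_rot"])
E
```

```text
mould (array([ 0.44986407, -0.33116345, -0.31262016]), np.float64(0.0287437343358396))
mould (array([ 0.45013817, -0.32996848,  2.84294411]), np.float64(0.030037715517241378))Traceback (most recent call last):
  File "<stdin>", line 4, in <module>
  File "h.py", line 24, in fitbox
    best=min((minimize(cost,[x,y,a],method="Nelder-Mead",options=dict(initial_simplex=[[x,y,a],[x+.01,y,a],[x,y+.01,a],[x,y,a+.2]])) for a in np.arange(-1.4,1.6,.4)),key=lambda r:r.fun)
  File "h.py", line 24, in <genexpr>
    best=min((minimize(cost,[x,y,a],method="Nelder-Mead",options=dict(initial_simplex=[[x,y,a],[x+.01,y,a],[x,y+.01,a],[x,y,a+.2]])) for a in np.arange(-1.4,1.6,.4)),key=lambda r:r.fun)
              ~~~~~~~~^^^^^^^^^^^^^^^^^^^^^^^^^^^^^^^^^^^^^^^^^^^^^^^^^^^^^^^^^^^^^^^^^^^^^^^^^^^^^^^^^^^^^^^^^^^^^^^^^^^^^^^^^^^^^^
    res = _minimize_neldermead(fun, x0, args, callback, bounds=bounds,
                               **options)
    fxr = func(xr)
    fx = function(np.copy(x), *(wrapper_args + args))
  File "h.py", line 20, in cost
    k=np.zeros((1920,2560),np.uint8); q=cv2.convexHull(((proj(n,rt(*p,B))+.5)*4).astype(np.float32)); cv2.fillConvexPoly(k,q.round().astype(int),1)
                                                         ~~~~^^^^^^^^^^^^
  File "h.py", line 10, in proj
    m,f,T=cam(n); P=np.atleast_2d(P); q=(P-T[:3,3])@T[:3,:3]
          ~~~^^^
  File "h.py", line 4, in cam
    m=camera_model(n); f=240/np.tan(np.radians(m["vertical_fov"])/2); return m,f,np.array(m["extrinsics"])
ValueError: time passes only in moves, steps and waits
```

```bash
sed -i 's/^def cam(n)/from functools import lru_cache\n@lru_cache\ndef cam(n)/' h.py
python3 - <<'E'
from h import *
from scipy.optimize import least_squares
obs=[("top",[-.175,-.075,.042],(367.7,252.7)),("top",[-.175,.075,.042],(321.4,292.3)),("scene",[-.175,.075,.042],(341.5,231.5)),("scene",[-.175,-.075,.042],(286.5,230.)),("scene",[.088,.075,.042],(180+316/2,130+376/2)),("top",[0,0,.252],(295.5,212.3))]
def res(p): return np.concatenate([(proj(n,rt(*p,P))-q)[0] for n,P,q in obs])
r=least_squares(res,[.6,.03,.7]); print("press",r.x,res(r.x).round(1))
for n,q in(("top",(330.9,213.2)),("scene",(180+212/2,130+183/2))):
    g=back(n,q,.269)[0]; d=g[:2]-r.x[:2]; print(g,np.hypot(*d),np.degrees(np.arctan2(d[1],d[0])-r.x[2]))
s=state();print(back("top",[(421,191)],.085),s["tool_rot"],s["time_s"],s["gripper_width"])
E
```

```text
press [0.62945044 0.03104984 0.6934026 ] [-0.   0.6  0.   1.3 -1.  -1.5 -1.8 -2.3 -0.3  3.6 -1.4  0.5]
[ 0.62579997 -0.0406421   0.269     ] 0.0717848173438055 -132.64396105164866
[ 0.62495922 -0.03757622  0.269     ] 0.0687728746983817 -133.47341133767893
[[ 0.68759916 -0.26231437  0.085     ]] [ 9.83496683e-01  1.80926154e-01 -1.76636636e-05  6.29065410e-06] 1.1 0.08822848244910955
```

The press fit agrees with the grip radius (70 mm). The crank is at about 133°+360°, so it needs about 493° anticlockwise. I'll move above the grip.

```bash
python3 -m inch '[{"tx":0.9,"ty":0.94,"tz":0.45},{"tx":0.9,"ty":0.94,"tz":0.45},{"tx":0.9,"ty":0.94,"tz":0.45},{"tx":0.9,"ty":0.94,"tz":0.45},{"tx":0.9,"ty":0.94},{"tx":0.9,"ty":0.94},{"tx":0.9,"ty":0.94},{"tx":0.9,"ty":0.94},{"tx":0.9,"ty":0.94},{"tx":0.9,"ty":0.94},{"tx":0.9,"ty":0.94},{"tx":0.9,"ty":0.94},{"tx":0.9,"ty":0.94},{"tx":0.9,"ty":0.94},{"tx":0.9,"ty":0.94},{"tx":0.9,"ty":0.94},{},{}]'
```

```text
schema error: expected keys tx, ty, tz, wx, wy, wz, grip
```

```bash
python3 -m inch '[{"tx":0.9,"ty":0.94,"tz":0.45,"wx":0,"wy":0,"wz":0,"grip":1},{"tx":0.9,"ty":0.94,"tz":0.45,"wx":0,"wy":0,"wz":0,"grip":1},{"tx":0.9,"ty":0.94,"tz":0.45,"wx":0,"wy":0,"wz":0,"grip":1},{"tx":0.9,"ty":0.94,"tz":0.45,"wx":0,"wy":0,"wz":0,"grip":1},{"tx":0.9,"ty":0.94,"tz":0,"wx":0,"wy":0,"wz":0,"grip":1},{"tx":0.9,"ty":0.94,"tz":0,"wx":0,"wy":0,"wz":0,"grip":1},{"tx":0.9,"ty":0.94,"tz":0,"wx":0,"wy":0,"wz":0,"grip":1},{"tx":0.9,"ty":0.94,"tz":0,"wx":0,"wy":0,"wz":0,"grip":1},{"tx":0.9,"ty":0.94,"tz":0,"wx":0,"wy":0,"wz":0,"grip":1},{"tx":0.9,"ty":0.94,"tz":0,"wx":0,"wy":0,"wz":0,"grip":1},{"tx":0.9,"ty":0.94,"tz":0,"wx":0,"wy":0,"wz":0,"grip":1},{"tx":0.9,"ty":0.94,"tz":0,"wx":0,"wy":0,"wz":0,"grip":1},{"tx":0.9,"ty":0.94,"tz":0,"wx":0,"wy":0,"wz":0,"grip":1},{"tx":0.9,"ty":0.94,"tz":0,"wx":0,"wy":0,"wz":0,"grip":1},{"tx":0.9,"ty":0.94,"tz":0,"wx":0,"wy":0,"wz":0,"grip":1},{"tx":0.9,"ty":0.94,"tz":0,"wx":0,"wy":0,"wz":0,"grip":1},{"tx":0,"ty":0,"tz":0,"wx":0,"wy":0,"wz":0,"grip":1},{"tx":0,"ty":0,"tz":0,"wx":0,"wy":0,"wz":0,"grip":1}]'
```

```text
time_s: 2.6
position: [0.6194, -0.0381, 0.3168]
tool_rot: [0.983, 0.182, -0.001, -0.0]
force: [-0.4, 0.2, 0.6]
gripper_width: 0.0884
gripper_force: 0.0
```

```bash
python3 -m inch '[{"tx":0.2,"ty":0,"tz":-0.7,"wx":0,"wy":0,"wz":0,"grip":1},{"tx":0,"ty":0,"tz":-0.7,"wx":0,"wy":0,"wz":0,"grip":1},{"tx":0,"ty":0,"tz":-0.5,"wx":0,"wy":0,"wz":0,"grip":1},{"tx":0,"ty":0,"tz":-0.3,"wx":0,"wy":0,"wz":0,"grip":1},{"tx":0,"ty":0,"tz":0,"wx":0,"wy":0,"wz":0,"grip":0},{"tx":0,"ty":0,"tz":0,"wx":0,"wy":0,"wz":0,"grip":0},{"tx":0,"ty":0,"tz":0,"wx":0,"wy":0,"wz":0,"grip":0},{"tx":0,"ty":0,"tz":0,"wx":0,"wy":0,"wz":0,"grip":0},{"tx":0,"ty":0,"tz":0,"wx":0,"wy":0,"wz":0,"grip":0},{"tx":0,"ty":0,"tz":0,"wx":0,"wy":0,"wz":0,"grip":0},{"tx":0,"ty":0,"tz":0,"wx":0,"wy":0,"wz":0,"grip":0},{"tx":0,"ty":0,"tz":0,"wx":0,"wy":0,"wz":0,"grip":0}]'
```

```text
time_s: 3.6
position: [0.6248, -0.0394, 0.2519]
tool_rot: [0.983, 0.181, 0.0, 0.0]
force: [0.2, -0.2, -0.7]
gripper_width: 0.0368
gripper_force: 0.0
```

```bash
python3 -m inch '[{"tx":0,"ty":0,"tz":0,"wx":0,"wy":0,"wz":0,"grip":0},{"tx":0,"ty":0,"tz":0,"wx":0,"wy":0,"wz":0,"grip":0},{"tx":0,"ty":0,"tz":0,"wx":0,"wy":0,"wz":0,"grip":0},{"tx":0,"ty":0,"tz":0,"wx":0,"wy":0,"wz":0,"grip":0}]'; python3 -c "
import numpy as np
a=np.radians(-94+18*np.arange(29)); p=np.c_[np.cos(a),np.sin(a)]*70/30
for i,(x,y) in enumerate(np.diff(p,axis=0)): print(i,-94+18*i,'%.2f %.2f'%(x,y))" | head -20
```

```text
time_s: 3.93
position: [0.6249, -0.0399, 0.2518]
tool_rot: [0.984, 0.181, 0.0, 0.0]
force: [1.0, -3.8, 0.1]
gripper_width: 0.0251
gripper_force: 30.0
0 -94 0.73 0.06
1 -76 0.67 0.29
2 -58 0.55 0.48
3 -40 0.38 0.63
4 -22 0.16 0.71
5 -4 -0.06 0.73
6 14 -0.29 0.67
7 32 -0.48 0.55
8 50 -0.63 0.38
9 68 -0.71 0.16
10 86 -0.73 -0.06
11 104 -0.67 -0.29
12 122 -0.55 -0.48
13 140 -0.38 -0.63
14 158 -0.16 -0.71
15 176 0.06 -0.73
16 194 0.29 -0.67
17 212 0.48 -0.55
18 230 0.63 -0.38
19 248 0.71 -0.16
```

```bash
python3 -m inch '[{"tx":0.73,"ty":0.06,"tz":0,"wx":0,"wy":0,"wz":0,"grip":0},{"tx":0.67,"ty":0.29,"tz":0,"wx":0,"wy":0,"wz":0,"grip":0},{"tx":0.55,"ty":0.48,"tz":0,"wx":0,"wy":0,"wz":0,"grip":0},{"tx":0.38,"ty":0.63,"tz":0,"wx":0,"wy":0,"wz":0,"grip":0},{"tx":0.16,"ty":0.71,"tz":0,"wx":0,"wy":0,"wz":0,"grip":0},{"tx":0,"ty":0,"tz":0,"wx":0,"wy":0,"wz":0,"grip":0}]'
```

```text
time_s: 4.43
position: [0.7019, 0.0288, 0.2519]
tool_rot: [0.983, 0.182, 0.004, 0.0]
force: [17.6, 2.1, -2.0]
gripper_width: 0.0247
gripper_force: 30.0
```

```bash
python3 -m inch '[{"tx":0.02,"ty":0.73,"tz":0,"wx":0,"wy":0,"wz":0,"grip":0},{"tx":-0.27,"ty":0.67,"tz":0,"wx":0,"wy":0,"wz":0,"grip":0},{"tx":-0.48,"ty":0.55,"tz":0,"wx":0,"wy":0,"wz":0,"grip":0},{"tx":-0.63,"ty":0.38,"tz":0,"wx":0,"wy":0,"wz":0,"grip":0},{"tx":-0.71,"ty":0.16,"tz":0,"wx":0,"wy":0,"wz":0,"grip":0},{"tx":-0.73,"ty":-0.06,"tz":0,"wx":0,"wy":0,"wz":0,"grip":0},{"tx":-0.67,"ty":-0.29,"tz":0,"wx":0,"wy":0,"wz":0,"grip":0},{"tx":-0.55,"ty":-0.48,"tz":0,"wx":0,"wy":0,"wz":0,"grip":0},{"tx":-0.38,"ty":-0.63,"tz":0,"wx":0,"wy":0,"wz":0,"grip":0},{"tx":-0.16,"ty":-0.71,"tz":0,"wx":0,"wy":0,"wz":0,"grip":0},{"tx":0,"ty":0,"tz":0,"wx":0,"wy":0,"wz":0,"grip":0}]'
```

```text
time_s: 5.35
position: [0.5625, 0.0329, 0.2518]
tool_rot: [0.984, 0.18, 0.001, 0.0]
force: [2.3, -2.2, -2.1]
gripper_width: 0.0249
gripper_force: 30.0
```

```bash
python3 -m inch '[{"tx":0.06,"ty":-0.73,"tz":0,"wx":0,"wy":0,"wz":0,"grip":0},{"tx":0.29,"ty":-0.67,"tz":0,"wx":0,"wy":0,"wz":0,"grip":0},{"tx":0.48,"ty":-0.55,"tz":0,"wx":0,"wy":0,"wz":0,"grip":0},{"tx":0.63,"ty":-0.38,"tz":0,"wx":0,"wy":0,"wz":0,"grip":0},{"tx":0.71,"ty":-0.16,"tz":0,"wx":0,"wy":0,"wz":0,"grip":0},{"tx":0.73,"ty":0.06,"tz":0,"wx":0,"wy":0,"wz":0,"grip":0},{"tx":0.67,"ty":0.29,"tz":0,"wx":0,"wy":0,"wz":0,"grip":0},{"tx":0.55,"ty":0.48,"tz":0,"wx":0,"wy":0,"wz":0,"grip":0},{"tx":0.38,"ty":0.63,"tz":0,"wx":0,"wy":0,"wz":0,"grip":0},{"tx":0.16,"ty":0.71,"tz":0,"wx":0,"wy":0,"wz":0,"grip":0},{"tx":-0.06,"ty":0.73,"tz":0,"wx":0,"wy":0,"wz":0,"grip":0},{"tx":-0.2,"ty":0.45,"tz":0,"wx":0,"wy":0,"wz":0,"grip":0},{"tx":0,"ty":0,"tz":0,"wx":0,"wy":0,"wz":0,"grip":0}]'
```

```text
time_s: 6.43
position: [0.6935, 0.064, 0.2518]
tool_rot: [0.983, 0.182, -0.001, -0.0]
force: [-2.3, 1.5, 1.0]
gripper_width: 0.0251
gripper_force: 30.0
```

```bash
python3 -m inch '[{"tx":-0.1,"ty":0.17,"tz":0,"wx":0,"wy":0,"wz":0,"grip":0},{"tx":-0.1,"ty":0.15,"tz":0,"wx":0,"wy":0,"wz":0,"grip":0},{"tx":-0.12,"ty":0.14,"tz":0,"wx":0,"wy":0,"wz":0,"grip":0},{"tx":0,"ty":0,"tz":0,"wx":0,"wy":0,"wz":0,"grip":0},{"tx":0,"ty":0,"tz":0,"wx":0,"wy":0,"wz":0,"grip":0}]'
```

```text
time_s: 6.85
position: [0.6865, 0.0737, 0.2519]
tool_rot: [0.984, 0.18, 0.003, 0.001]
force: [12.7, -4.3, -1.7]
gripper_width: 0.0249
gripper_force: 30.0
```

```bash
python3 -m inch '[{"tx":0,"ty":0,"tz":0,"wx":0,"wy":0,"wz":0,"grip":1},{"tx":0,"ty":0,"tz":0,"wx":0,"wy":0,"wz":0,"grip":1},{"tx":0,"ty":0,"tz":0,"wx":0,"wy":0,"wz":0,"grip":1},{"tx":0,"ty":0,"tz":0,"wx":0,"wy":0,"wz":0,"grip":1},{"tx":0,"ty":0,"tz":0,"wx":0,"wy":0,"wz":0,"grip":1},{"tx":0,"ty":0,"tz":0.6,"wx":0,"wy":0,"wz":0,"grip":1},{"tx":0,"ty":0,"tz":0.9,"wx":0,"wy":0,"wz":0,"grip":1},{"tx":0,"ty":0,"tz":0.9,"wx":0,"wy":0,"wz":0,"grip":1},{"tx":0,"ty":0,"tz":0.4,"wx":0,"wy":0,"wz":0,"grip":1}]' && python3 -m inch '[{"tx":-0.49,"ty":-0.84,"tz":0,"wx":0,"wy":0,"wz":-0.5,"grip":1},{"tx":-0.49,"ty":-0.84,"tz":0,"wx":0,"wy":0,"wz":-0.5,"grip":1},{"tx":-0.49,"ty":-0.84,"tz":0,"wx":0,"wy":0,"wz":-0.5,"grip":1},{"tx":-0.49,"ty":-0.84,"tz":0,"wx":0,"wy":0,"wz":-0.5,"grip":1},{"tx":-0.49,"ty":-0.84,"tz":0,"wx":0,"wy":0,"wz":-0.5,"grip":1},{"tx":-0.49,"ty":-0.84,"tz":0,"wx":0,"wy":0,"wz":-0.5,"grip":1},{"tx":-0.49,"ty":-0.84,"tz":0,"wx":0,"wy":0,"wz":-0.5,"grip":1},{"tx":-0.49,"ty":-0.84,"tz":0,"wx":0,"wy":0,"wz":-0.5,"grip":1},{"tx":-0.49,"ty":-0.84,"tz":0,"wx":0,"wy":0,"wz":-0.5,"grip":1},{"tx":-0.49,"ty":-0.84,"tz":0,"wx":0,"wy":0,"wz":-0.5,"grip":1},{"tx":-0.49,"ty":-0.84,"tz":-0.9,"wx":0,"wy":0,"wz":-0.5,"grip":1},{"tx":-0.49,"ty":-0.84,"tz":-0.9,"wx":0,"wy":0,"wz":-0.5,"grip":1},{"tx":-0.49,"ty":-0.84,"tz":-0.9,"wx":0,"wy":0,"wz":-0.5,"grip":1},{"tx":-0.49,"ty":-0.84,"tz":-0.9,"wx":0,"wy":0,"wz":-0.5,"grip":1},{"tx":-0.49,"ty":-0.84,"tz":-0.9,"wx":0,"wy":0,"wz":-0.5,"grip":1},{"tx":-0.49,"ty":-0.84,"tz":-0.9,"wx":0,"wy":0,"wz":-0.2,"grip":1},{"tx":0,"ty":0,"tz":0,"wx":0,"wy":0,"wz":0,"grip":1},{"tx":0,"ty":0,"tz":0,"wx":0,"wy":0,"wz":0,"grip":1}]'
python3 - <<'E'
from h import *
s=state();q=s["tool_rot"];print(np.degrees(2*np.arctan2(q[1],q[0])),s["joint_positions"])
cv2.imwrite("pics/s1.png",grab_frame("scene")[130:430,180:520,::-1].repeat(2,0).repeat(2,1))
r=cut_out("scene","crank_grip")
for k in r[:2]:
    g=back("scene",k["xy"],.243)[0]; d=g[:2]-[.632,.031]; print(k["p"],k["xy"],np.hypot(*d),np.degrees(np.arctan2(d[1],d[0])))
E
```

```text
time_s: 7.6
position: [0.6852, 0.075, 0.3397]
tool_rot: [0.983, 0.181, 0.002, 0.001]
force: [-0.1, -0.5, 1.0]
gripper_width: 0.0833
gripper_force: 0.0
time_s: 9.1
position: [0.4491, -0.3287, 0.1729]
tool_rot: [0.988, -0.154, -0.001, -0.001]
force: [-0.1, -0.4, -0.2]
gripper_width: 0.0879
gripper_force: 0.0
-17.77015901403999 [-8.42403569e-01  4.67065070e-01  1.52297303e+00  2.71861718e-04
  1.15406939e+00  1.03843019e+00]
0.72 [305.4, 276.4] 0.06992577541580786 40.539596110770006
```

View pics/s1.png

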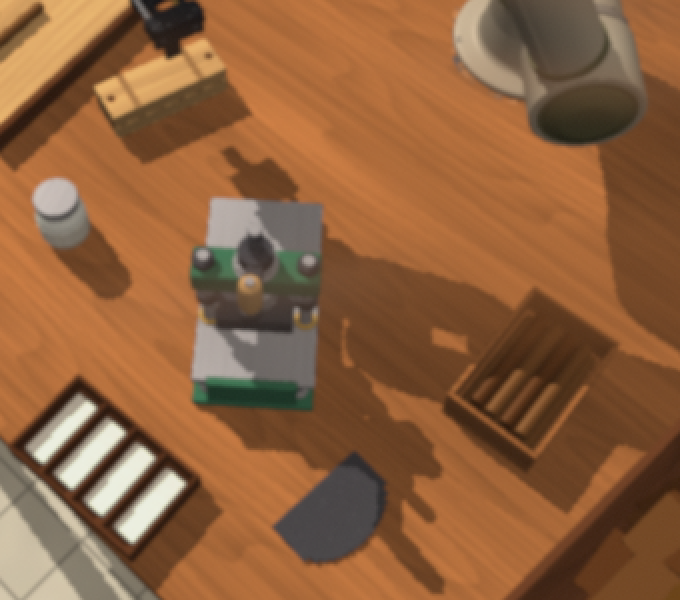

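The crank arm now points to the press's back (grip at (305,276), about 40° world), so it is at its stop. The gripper is over the mould at about (257,165), and nothing else has moved.

```bash
python3 -m inch '[{"tx":0,"ty":-0.05,"tz":-0.9,"wx":0,"wy":0,"wz":0,"grip":1},{"tx":0,"ty":0,"tz":-0.9,"wx":0,"wy":0,"wz":0,"grip":1},{"tx":0,"ty":0,"tz":-0.9,"wx":0,"wy":0,"wz":0,"grip":1},{"tx":0,"ty":0,"tz":-0.9,"wx":0,"wy":0,"wz":0,"grip":1},{"tx":0,"ty":0,"tz":-0.6,"wx":0,"wy":0,"wz":0,"grip":1},{"tx":0,"ty":0,"tz":-0.36,"wx":0,"wy":0,"wz":0,"grip":1},{"tx":0,"ty":0,"tz":0,"wx":0,"wy":0,"wz":0,"grip":0},{"tx":0,"ty":0,"tz":0,"wx":0,"wy":0,"wz":0,"grip":0},{"tx":0,"ty":0,"tz":0,"wx":0,"wy":0,"wz":0,"grip":0},{"tx":0,"ty":0,"tz":0,"wx":0,"wy":0,"wz":0,"grip":0},{"tx":0,"ty":0,"tz":0,"wx":0,"wy":0,"wz":0,"grip":0},{"tx":0,"ty":0,"tz":0,"wx":0,"wy":0,"wz":0,"grip":0},{"tx":0,"ty":0,"tz":0,"wx":0,"wy":0,"wz":0,"grip":0},{"tx":0,"ty":0,"tz":0,"wx":0,"wy":0,"wz":0,"grip":0}]'
```

```text
time_s: 10.37
position: [0.4507, -0.3303, 0.0386]
tool_rot: [0.988, -0.153, 0.001, 0.001]
force: [1.3, 2.0, 6.6]
gripper_width: 0.0656
gripper_force: 30.0
```

```bash
python3 -m inch '[{"tx":0,"ty":0,"tz":0.6,"wx":0,"wy":0,"wz":0,"grip":0},{"tx":0,"ty":0,"tz":0.9,"wx":0,"wy":0,"wz":0,"grip":0},{"tx":0,"ty":0,"tz":0.9,"wx":0,"wy":0,"wz":0,"grip":0},{"tx":0,"ty":0,"tz":0.9,"wx":0,"wy":0,"wz":0,"grip":0},{"tx":0.2,"ty":0.75,"tz":0.7,"wx":0,"wy":0,"wz":0.95,"grip":0},{"tx":0.2,"ty":0.75,"tz":0,"wx":0,"wy":0,"wz":0.95,"grip":0},{"tx":0.2,"ty":0.75,"tz":0,"wx":0,"wy":0,"wz":0.95,"grip":0},{"tx":0.2,"ty":0.75,"tz":0,"wx":0,"wy":0,"wz":0.95,"grip":0},{"tx":0.2,"ty":0.75,"tz":0,"wx":0,"wy":0,"wz":0.95,"grip":0},{"tx":0.2,"ty":0.75,"tz":0,"wx":0,"wy":0,"wz":0.95,"grip":0},{"tx":0.2,"ty":0.75,"tz":0,"wx":0,"wy":0,"wz":0.95,"grip":0},{"tx":0.2,"ty":0.75,"tz":0,"wx":0,"wy":0,"wz":0.95,"grip":0},{"tx":0.2,"ty":0.75,"tz":0,"wx":0,"wy":0,"wz":0.95,"grip":0},{"tx":0.2,"ty":0.75,"tz":0,"wx":0,"wy":0,"wz":0.95,"grip":0},{"tx":0.2,"ty":0.75,"tz":0,"wx":0,"wy":0,"wz":0.95,"grip":0},{"tx":0.2,"ty":0.75,"tz":0,"wx":0,"wy":0,"wz":0.95,"grip":0},{"tx":0,"ty":0,"tz":0,"wx":0,"wy":0,"wz":0,"grip":0},{"tx":0,"ty":0,"tz":0,"wx":0,"wy":0,"wz":0,"grip":0}]'
python3 - <<'E'
from h import *
s=state();q=s["tool_rot"];print(np.degrees(2*np.arctan2(q[1],q[0])),s["position"])
im=grab_frame("top")[130:350,200:440,::-1];cv2.imwrite("pics/t1.png",cv2.resize(im,None,fx=2.5,fy=2.5))
im=grab_frame("scene")[150:370,230:430,::-1];cv2.imwrite("pics/s2.png",cv2.resize(im,None,fx=2.5,fy=2.5))
E
```

```text
time_s: 11.87
position: [0.5216, -0.059, 0.1568]
tool_rot: [0.941, 0.337, -0.0, -0.0]
force: [-0.2, -0.7, -4.9]
gripper_width: 0.0657
gripper_force: 30.0
39.41840385819502 [ 0.52164733 -0.05897146  0.15677398]
```

View pics/s2.png

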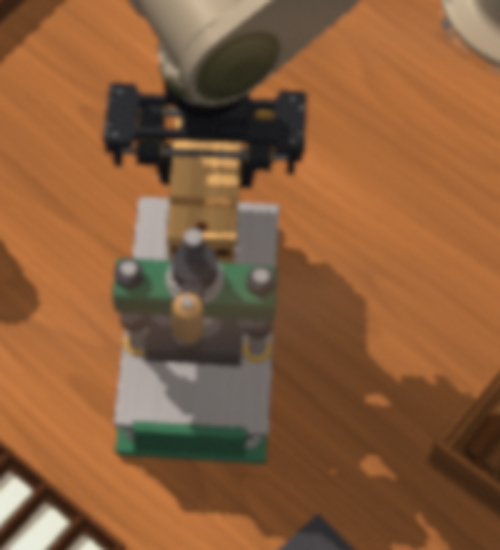

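The mould is held over the bed front, aligned with it (press y about 0.7 mm, x about -142 mm). I'll lower it gently.

```bash
python3 -m inch '[{"tx":0,"ty":0,"tz":-0.7,"wx":0,"wy":0,"wz":0,"grip":0},{"tx":0,"ty":0,"tz":-0.7,"wx":0,"wy":0,"wz":0,"grip":0},{"tx":0,"ty":0,"tz":-0.5,"wx":0,"wy":0,"wz":0,"grip":0},{"tx":0,"ty":0,"tz":-0.3,"wx":0,"wy":0,"wz":0,"grip":0},{"tx":0,"ty":0,"tz":-0.1,"wx":0,"wy":0,"wz":0,"grip":0},{"tx":0,"ty":0,"tz":-0.1,"wx":0,"wy":0,"wz":0,"grip":0},{"tx":0,"ty":0,"tz":-0.1,"wx":0,"wy":0,"wz":0,"grip":0},{"tx":0,"ty":0,"tz":0,"wx":0,"wy":0,"wz":0,"grip":0},{"tx":0,"ty":0,"tz":0,"wx":0,"wy":0,"wz":0,"grip":0}]'
```

```text
time_s: 12.72
position: [0.5221, -0.06, 0.0824]
tool_rot: [0.942, 0.337, 0.0, 0.0]
force: [0.4, -0.1, -5.0]
gripper_width: 0.0657
gripper_force: 30.0
```

```bash
python3 -m inch '[{"tx":0,"ty":0,"tz":-0.04,"wx":0,"wy":0,"wz":0,"grip":0},{"tx":0,"ty":0,"tz":-0.04,"wx":0,"wy":0,"wz":0,"grip":0},{"tx":0,"ty":0,"tz":-0.02,"wx":0,"wy":0,"wz":0,"grip":0},{"tx":0,"ty":0,"tz":0,"wx":0,"wy":0,"wz":0,"grip":0},{"tx":0,"ty":0,"tz":0,"wx":0,"wy":0,"wz":0,"grip":0}]'
```

```text
time_s: 13.13
position: [0.5222, -0.0599, 0.0796]
tool_rot: [0.942, 0.337, 0.0, 0.0]
force: [-3.3, 0.5, 4.6]
gripper_width: 0.0655
gripper_force: 30.0
```

```bash
python3 -m inch '[{"tx":0,"ty":0,"tz":0,"wx":0,"wy":0,"wz":0,"grip":1},{"tx":0,"ty":0,"tz":0,"wx":0,"wy":0,"wz":0,"grip":1},{"tx":0,"ty":0,"tz":0,"wx":0,"wy":0,"wz":0,"grip":1},{"tx":0,"ty":0,"tz":0,"wx":0,"wy":0,"wz":0,"grip":1},{"tx":0,"ty":0,"tz":0,"wx":0,"wy":0,"wz":0,"grip":1},{"tx":0,"ty":0,"tz":0,"wx":0,"wy":0,"wz":0,"grip":1},{"tx":-0.48,"ty":-0.4,"tz":0,"wx":0,"wy":0,"wz":0,"grip":1},{"tx":-0.48,"ty":-0.4,"tz":0,"wx":0,"wy":0,"wz":0,"grip":1},{"tx":-0.48,"ty":-0.4,"tz":0,"wx":0,"wy":0,"wz":0,"grip":1},{"tx":-0.49,"ty":-0.4,"tz":0,"wx":0,"wy":0,"wz":0,"grip":1},{"tx":0,"ty":0,"tz":0,"wx":0,"wy":0,"wz":0,"grip":1},{"tx":0,"ty":0,"tz":0,"wx":0,"wy":0,"wz":0,"grip":1}]'
python3 - <<'E'
from h import *
s=state();q=s["tool_rot"];print(np.degrees(2*np.arctan2(q[1],q[0])),s["position"])
grab_frame("scene");m=cut_out("scene","mould");print(m[0]["p"],m[0]["xy"],m[0]["pixels"].sum())
im=grab_frame("scene")[150:370,230:430,::-1];cv2.imwrite("pics/s3.png",cv2.resize(im,None,fx=2.5,fy=2.5))
E
```

```text
time_s: 14.13
position: [0.4641, -0.1082, 0.0791]
tool_rot: [0.942, 0.336, 0.0, 0.0]
force: [-0.3, 0.7, 0.1]
gripper_width: 0.0879
gripper_force: 0.0
39.26161821258056 [ 0.46405009 -0.10815002  0.07908749]
0.97 [311.5, 226.5] 1086
```

View pics/s3.png

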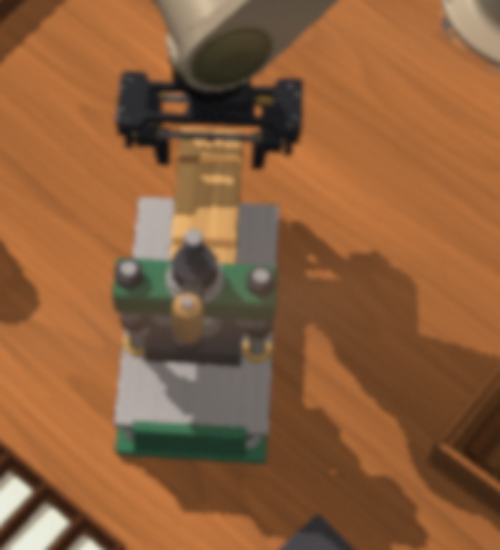

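The mould lies on the bed front, straight and central, with the open gripper around its outer end. I'll grasp it there.

```bash
python3 -m inch '[{"tx":0,"ty":0,"tz":0,"wx":0,"wy":0,"wz":0,"grip":0},{"tx":0,"ty":0,"tz":0,"wx":0,"wy":0,"wz":0,"grip":0},{"tx":0,"ty":0,"tz":0,"wx":0,"wy":0,"wz":0,"grip":0},{"tx":0,"ty":0,"tz":0,"wx":0,"wy":0,"wz":0,"grip":0},{"tx":0,"ty":0,"tz":0,"wx":0,"wy":0,"wz":0,"grip":0},{"tx":0,"ty":0,"tz":0,"wx":0,"wy":0,"wz":0,"grip":0},{"tx":0,"ty":0,"tz":0,"wx":0,"wy":0,"wz":0,"grip":0},{"tx":0,"ty":0,"tz":0,"wx":0,"wy":0,"wz":0,"grip":0},{"tx":0,"ty":0,"tz":0,"wx":0,"wy":0,"wz":0,"grip":0}]'
```

```text
time_s: 15.03
position: [0.464, -0.1078, 0.0789]
tool_rot: [0.942, 0.337, 0.0, -0.0]
force: [1.8, 1.5, -1.7]
gripper_width: 0.066
gripper_force: 30.0
```

```bash
python3 -m inch '[{"tx":0.33,"ty":0.27,"tz":0,"wx":0,"wy":0,"wz":0,"grip":0},{"tx":0.33,"ty":0.27,"tz":0,"wx":0,"wy":0,"wz":0,"grip":0},{"tx":0.33,"ty":0.27,"tz":0,"wx":0,"wy":0,"wz":0,"grip":0},{"tx":0.33,"ty":0.27,"tz":0,"wx":0,"wy":0,"wz":0,"grip":0},{"tx":0.33,"ty":0.27,"tz":0,"wx":0,"wy":0,"wz":0,"grip":0},{"tx":0.33,"ty":0.27,"tz":0,"wx":0,"wy":0,"wz":0,"grip":0},{"tx":0.33,"ty":0.27,"tz":0,"wx":0,"wy":0,"wz":0,"grip":0},{"tx":0.33,"ty":0.27,"tz":0,"wx":0,"wy":0,"wz":0,"grip":0},{"tx":0.33,"ty":0.27,"tz":0,"wx":0,"wy":0,"wz":0,"grip":0},{"tx":0.3,"ty":0.25,"tz":0,"wx":0,"wy":0,"wz":0,"grip":0},{"tx":0,"ty":0,"tz":0,"wx":0,"wy":0,"wz":0,"grip":0},{"tx":0,"ty":0,"tz":0,"wx":0,"wy":0,"wz":0,"grip":0}]'
```

```text
time_s: 16.03
position: [0.5627, -0.0266, 0.0789]
tool_rot: [0.941, 0.337, 0.001, -0.0]
force: [2.8, 2.7, -0.0]
gripper_width: 0.0657
gripper_force: 30.0
```

```bash
python3 -m inch '[{"tx":0.08,"ty":0.06,"tz":0,"wx":0,"wy":0,"wz":0,"grip":0},{"tx":0.08,"ty":0.07,"tz":0,"wx":0,"wy":0,"wz":0,"grip":0},{"tx":0.08,"ty":0.06,"tz":0,"wx":0,"wy":0,"wz":0,"grip":0},{"tx":0.08,"ty":0.07,"tz":0,"wx":0,"wy":0,"wz":0,"grip":0},{"tx":0,"ty":0,"tz":0,"wx":0,"wy":0,"wz":0,"grip":0},{"tx":0.08,"ty":0.06,"tz":0,"wx":0,"wy":0,"wz":0,"grip":0},{"tx":0.05,"ty":0.04,"tz":0,"wx":0,"wy":0,"wz":0,"grip":0},{"tx":0,"ty":0,"tz":0,"wx":0,"wy":0,"wz":0,"grip":0}]'
```

```text
time_s: 16.7
position: [0.5752, -0.017, 0.0789]
tool_rot: [0.942, 0.337, -0.001, 0.0]
force: [-5.4, -4.8, 3.4]
gripper_width: 0.0657
gripper_force: 30.0
```

```bash
python3 -m inch '[{"tx":0.05,"ty":0.04,"tz":0,"wx":0,"wy":0,"wz":0,"grip":0},{"tx":0.04,"ty":0.03,"tz":0,"wx":0,"wy":0,"wz":0,"grip":0},{"tx":0,"ty":0,"tz":0,"wx":0,"wy":0,"wz":0,"grip":0},{"tx":0,"ty":0,"tz":0,"wx":0,"wy":0,"wz":0,"grip":0}]'
```

```text
time_s: 17.03
position: [0.5756, -0.0166, 0.0786]
tool_rot: [0.941, 0.337, -0.005, 0.0]
force: [-21.6, -17.2, 10.1]
gripper_width: 0.0661
gripper_force: 30.0
```

The mould is home: the stop reaction is about 27 N and TCP motion has ceased. I'll release, back off, rise and go to the grip.

```bash
python3 -m inch '[{"tx":0,"ty":0,"tz":0,"wx":0,"wy":0,"wz":0,"grip":1},{"tx":0,"ty":0,"tz":0,"wx":0,"wy":0,"wz":0,"grip":1},{"tx":0,"ty":0,"tz":0,"wx":0,"wy":0,"wz":0,"grip":1},{"tx":0,"ty":0,"tz":0,"wx":0,"wy":0,"wz":0,"grip":1},{"tx":0,"ty":0,"tz":0,"wx":0,"wy":0,"wz":0,"grip":1},{"tx":-0.46,"ty":-0.38,"tz":0,"wx":0,"wy":0,"wz":0,"grip":1},{"tx":-0.46,"ty":-0.38,"tz":0,"wx":0,"wy":0,"wz":0,"grip":1},{"tx":-0.46,"ty":-0.38,"tz":0,"wx":0,"wy":0,"wz":0,"grip":1},{"tx":-0.46,"ty":-0.38,"tz":0.4,"wx":0,"wy":0,"wz":0,"grip":1},{"tx":-0.46,"ty":-0.38,"tz":0.8,"wx":0,"wy":0,"wz":0,"grip":1},{"tx":0,"ty":0,"tz":1,"wx":0,"wy":0,"wz":0,"grip":1},{"tx":0,"ty":0,"tz":1,"wx":0,"wy":0,"wz":0,"grip":1},{"tx":0,"ty":0,"tz":1,"wx":0,"wy":0,"wz":0,"grip":1},{"tx":0,"ty":0,"tz":1,"wx":0,"wy":0,"wz":0,"grip":1},{"tx":0,"ty":0,"tz":1,"wx":0,"wy":0,"wz":0,"grip":1},{"tx":0,"ty":0,"tz":1,"wx":0,"wy":0,"wz":0,"grip":1},{"tx":0,"ty":0,"tz":1,"wx":0,"wy":0,"wz":0,"grip":1},{"tx":0,"ty":0,"tz":0,"wx":0,"wy":0,"wz":0,"grip":1},{"tx":0,"ty":0,"tz":0,"wx":0,"wy":0,"wz":0,"grip":1}]'
python3 - <<'E'
from h import *
grab_frame("scene")
for n in("crank_grip",):
  for k in cut_out("scene",n)[:1]:
    g=back("scene",k["xy"],.243)[0]; print(k["p"],k["xy"],g)
im=grab_frame("top")[130:350,200:440,::-1];cv2.imwrite("pics/t2.png",cv2.resize(im,None,fx=2.5,fy=2.5))
im=grab_frame("scene")[150:370,230:430,::-1];cv2.imwrite("pics/s4.png",cv2.resize(im,None,fx=2.5,fy=2.5))
E
```

```text
time_s: 18.62
position: [0.5096, -0.0715, 0.3259]
tool_rot: [0.942, 0.337, 0.001, 0.001]
force: [-0.3, -0.2, -0.9]
gripper_width: 0.0879
gripper_force: 0.0
0.66 [303.9, 280.0] [0.6934783  0.07994447 0.243     ]
```

View pics/s4.png

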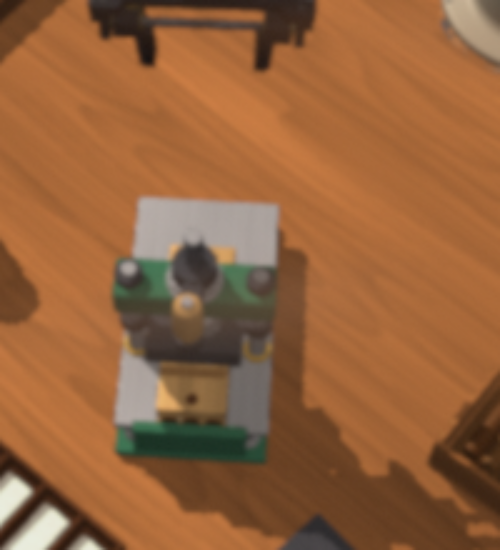

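The mould stands home under the plate against the back stop. The crank is still at its stop.

```bash
python3 -m inch '[{"tx":0.84,"ty":0.7,"tz":0,"wx":0,"wy":0,"wz":0,"grip":1},{"tx":0.84,"ty":0.7,"tz":0,"wx":0,"wy":0,"wz":0,"grip":1},{"tx":0.84,"ty":0.7,"tz":0,"wx":0,"wy":0,"wz":0,"grip":1},{"tx":0.84,"ty":0.7,"tz":0,"wx":0,"wy":0,"wz":0,"grip":1},{"tx":0.84,"ty":0.7,"tz":0,"wx":0,"wy":0,"wz":0,"grip":1},{"tx":0.84,"ty":0.7,"tz":0,"wx":0,"wy":0,"wz":0,"grip":1},{"tx":0.84,"ty":0.7,"tz":0,"wx":0,"wy":0,"wz":0,"grip":1},{"tx":0,"ty":0,"tz":0,"wx":0,"wy":0,"wz":0,"grip":1},{"tx":0,"ty":0,"tz":0,"wx":0,"wy":0,"wz":0,"grip":1}]'
```

```text
time_s: 19.57
position: [0.6862, 0.0764, 0.322]
tool_rot: [0.941, 0.337, -0.002, -0.001]
force: [0.2, 0.1, 0.3]
gripper_width: 0.0879
gripper_force: 0.0
```

```bash
python3 -m inch '[{"tx":0,"ty":0,"tz":-0.7,"wx":0,"wy":0,"wz":0,"grip":1},{"tx":0,"ty":0,"tz":-0.7,"wx":0,"wy":0,"wz":0,"grip":1},{"tx":0,"ty":0,"tz":-0.6,"wx":0,"wy":0,"wz":0,"grip":1},{"tx":0,"ty":0,"tz":-0.33,"wx":0,"wy":0,"wz":0,"grip":0},{"tx":0,"ty":0,"tz":0,"wx":0,"wy":0,"wz":0,"grip":0},{"tx":0,"ty":0,"tz":0,"wx":0,"wy":0,"wz":0,"grip":0},{"tx":0,"ty":0,"tz":0,"wx":0,"wy":0,"wz":0,"grip":0},{"tx":0,"ty":0,"tz":0,"wx":0,"wy":0,"wz":0,"grip":0},{"tx":0,"ty":0,"tz":0,"wx":0,"wy":0,"wz":0,"grip":0},{"tx":0,"ty":0,"tz":0,"wx":0,"wy":0,"wz":0,"grip":0},{"tx":0,"ty":0,"tz":0,"wx":0,"wy":0,"wz":0,"grip":0},{"tx":0,"ty":0,"tz":0,"wx":0,"wy":0,"wz":0,"grip":0},{"tx":0,"ty":0,"tz":0,"wx":0,"wy":0,"wz":0,"grip":0},{"tx":0,"ty":0,"tz":0,"wx":0,"wy":0,"wz":0,"grip":0},{"tx":0,"ty":0,"tz":0,"wx":0,"wy":0,"wz":0,"grip":0},{"tx":0,"ty":0,"tz":0,"wx":0,"wy":0,"wz":0,"grip":0}]'
python3 -c "
import numpy as np
a=np.radians(39.4-18*np.arange(21)); p=np.c_[np.cos(a),np.sin(a)]*70/30
for i,(x,y) in enumerate(np.diff(p,axis=0)): print(i,'%.2f %.2f'%(x,y))"
```

```text
time_s: 20.9
position: [0.6869, 0.0736, 0.2553]
tool_rot: [0.942, 0.336, 0.001, 0.002]
force: [8.7, -7.3, -0.6]
gripper_width: 0.0253
gripper_force: 30.0
0 0.37 -0.63
1 0.16 -0.71
2 -0.07 -0.73
3 -0.29 -0.67
4 -0.48 -0.55
5 -0.63 -0.37
6 -0.71 -0.16
7 -0.73 0.07
8 -0.67 0.29
9 -0.55 0.48
10 -0.37 0.63
11 -0.16 0.71
12 0.07 0.73
13 0.29 0.67
14 0.48 0.55
15 0.63 0.37
16 0.71 0.16
17 0.73 -0.07
18 0.67 -0.29
19 0.55 -0.48
```

```bash
python3 -m inch '[{"tx":0.37,"ty":-0.63,"tz":0,"wx":0,"wy":0,"wz":0,"grip":0},{"tx":0.16,"ty":-0.71,"tz":0,"wx":0,"wy":0,"wz":0,"grip":0},{"tx":-0.07,"ty":-0.73,"tz":0,"wx":0,"wy":0,"wz":0,"grip":0},{"tx":-0.29,"ty":-0.67,"tz":0,"wx":0,"wy":0,"wz":0,"grip":0},{"tx":-0.48,"ty":-0.55,"tz":0,"wx":0,"wy":0,"wz":0,"grip":0},{"tx":-0.63,"ty":-0.37,"tz":0,"wx":0,"wy":0,"wz":0,"grip":0},{"tx":-0.71,"ty":-0.16,"tz":0,"wx":0,"wy":0,"wz":0,"grip":0},{"tx":-0.73,"ty":0.07,"tz":0,"wx":0,"wy":0,"wz":0,"grip":0},{"tx":-0.67,"ty":0.29,"tz":0,"wx":0,"wy":0,"wz":0,"grip":0},{"tx":-0.55,"ty":0.48,"tz":0,"wx":0,"wy":0,"wz":0,"grip":0}]' && python3 -m inch '[{"tx":-0.37,"ty":0.63,"tz":0,"wx":0,"wy":0,"wz":0,"grip":0},{"tx":-0.16,"ty":0.71,"tz":0,"wx":0,"wy":0,"wz":0,"grip":0},{"tx":0.07,"ty":0.73,"tz":0,"wx":0,"wy":0,"wz":0,"grip":0},{"tx":0.29,"ty":0.67,"tz":0,"wx":0,"wy":0,"wz":0,"grip":0},{"tx":0.48,"ty":0.55,"tz":0,"wx":0,"wy":0,"wz":0,"grip":0},{"tx":0.63,"ty":0.37,"tz":0,"wx":0,"wy":0,"wz":0,"grip":0},{"tx":0.71,"ty":0.16,"tz":0,"wx":0,"wy":0,"wz":0,"grip":0},{"tx":0.73,"ty":-0.07,"tz":0,"wx":0,"wy":0,"wz":0,"grip":0},{"tx":0.67,"ty":-0.29,"tz":0,"wx":0,"wy":0,"wz":0,"grip":0},{"tx":0.55,"ty":-0.48,"tz":0,"wx":0,"wy":0,"wz":0,"grip":0},{"tx":0,"ty":0,"tz":0,"wx":0,"wy":0,"wz":0,"grip":0}]' ; ls
```

```text
time_s: 21.73
position: [0.5773, -0.0143, 0.2552]
tool_rot: [0.942, 0.336, 0.002, 0.0]
force: [18.9, 9.4, -5.4]
gripper_width: 0.0249
gripper_force: 30.0
time_s: 22.65
position: [0.6877, 0.0727, 0.2552]
tool_rot: [0.942, 0.335, 0.001, 0.001]
force: [-0.6, -3.1, 2.7]
gripper_width: 0.0251
gripper_force: 30.0
h.py
pics
```

One turn done, with small forces. Now the second.

```bash
python3 -m inch '[{"tx":0.37,"ty":-0.63,"tz":0,"wx":0,"wy":0,"wz":0,"grip":0},{"tx":0.16,"ty":-0.71,"tz":0,"wx":0,"wy":0,"wz":0,"grip":0},{"tx":-0.07,"ty":-0.73,"tz":0,"wx":0,"wy":0,"wz":0,"grip":0},{"tx":-0.29,"ty":-0.67,"tz":0,"wx":0,"wy":0,"wz":0,"grip":0},{"tx":-0.48,"ty":-0.55,"tz":0,"wx":0,"wy":0,"wz":0,"grip":0},{"tx":-0.63,"ty":-0.37,"tz":0,"wx":0,"wy":0,"wz":0,"grip":0},{"tx":-0.71,"ty":-0.16,"tz":0,"wx":0,"wy":0,"wz":0,"grip":0},{"tx":-0.73,"ty":0.07,"tz":0,"wx":0,"wy":0,"wz":0,"grip":0},{"tx":-0.67,"ty":0.29,"tz":0,"wx":0,"wy":0,"wz":0,"grip":0},{"tx":-0.55,"ty":0.48,"tz":0,"wx":0,"wy":0,"wz":0,"grip":0}]' && python3 -m inch '[{"tx":-0.37,"ty":0.63,"tz":0,"wx":0,"wy":0,"wz":0,"grip":0},{"tx":-0.16,"ty":0.71,"tz":0,"wx":0,"wy":0,"wz":0,"grip":0},{"tx":0.07,"ty":0.73,"tz":0,"wx":0,"wy":0,"wz":0,"grip":0},{"tx":0.29,"ty":0.67,"tz":0,"wx":0,"wy":0,"wz":0,"grip":0},{"tx":0.48,"ty":0.55,"tz":0,"wx":0,"wy":0,"wz":0,"grip":0},{"tx":0.63,"ty":0.37,"tz":0,"wx":0,"wy":0,"wz":0,"grip":0},{"tx":0.71,"ty":0.16,"tz":0,"wx":0,"wy":0,"wz":0,"grip":0},{"tx":0.73,"ty":-0.07,"tz":0,"wx":0,"wy":0,"wz":0,"grip":0},{"tx":0.67,"ty":-0.29,"tz":0,"wx":0,"wy":0,"wz":0,"grip":0},{"tx":0.55,"ty":-0.48,"tz":0,"wx":0,"wy":0,"wz":0,"grip":0},{"tx":0,"ty":0,"tz":0,"wx":0,"wy":0,"wz":0,"grip":0}]'
```

```text
time_s: 23.48
position: [0.5773, -0.0143, 0.2552]
tool_rot: [0.942, 0.336, 0.002, 0.0]
force: [18.4, 9.4, -5.5]
gripper_width: 0.025
gripper_force: 30.0
time_s: 24.4
position: [0.6877, 0.0728, 0.2551]
tool_rot: [0.942, 0.336, 0.0, 0.001]
force: [0.9, -2.5, 2.5]
gripper_width: 0.025
gripper_force: 30.0
```

```bash
python3 -m inch '[{"tx":0.37,"ty":-0.63,"tz":0,"wx":0,"wy":0,"wz":0,"grip":0},{"tx":0.16,"ty":-0.71,"tz":0,"wx":0,"wy":0,"wz":0,"grip":0},{"tx":-0.07,"ty":-0.73,"tz":0,"wx":0,"wy":0,"wz":0,"grip":0},{"tx":-0.29,"ty":-0.67,"tz":0,"wx":0,"wy":0,"wz":0,"grip":0},{"tx":-0.48,"ty":-0.55,"tz":0,"wx":0,"wy":0,"wz":0,"grip":0},{"tx":-0.63,"ty":-0.37,"tz":0,"wx":0,"wy":0,"wz":0,"grip":0},{"tx":-0.71,"ty":-0.16,"tz":0,"wx":0,"wy":0,"wz":0,"grip":0},{"tx":-0.73,"ty":0.07,"tz":0,"wx":0,"wy":0,"wz":0,"grip":0},{"tx":-0.67,"ty":0.29,"tz":0,"wx":0,"wy":0,"wz":0,"grip":0},{"tx":-0.55,"ty":0.48,"tz":0,"wx":0,"wy":0,"wz":0,"grip":0}]' && python3 -m inch '[{"tx":-0.37,"ty":0.63,"tz":0,"wx":0,"wy":0,"wz":0,"grip":0},{"tx":-0.16,"ty":0.71,"tz":0,"wx":0,"wy":0,"wz":0,"grip":0},{"tx":0.07,"ty":0.73,"tz":0,"wx":0,"wy":0,"wz":0,"grip":0},{"tx":0.29,"ty":0.67,"tz":0,"wx":0,"wy":0,"wz":0,"grip":0},{"tx":0.48,"ty":0.55,"tz":0,"wx":0,"wy":0,"wz":0,"grip":0},{"tx":0.63,"ty":0.37,"tz":0,"wx":0,"wy":0,"wz":0,"grip":0},{"tx":0.71,"ty":0.16,"tz":0,"wx":0,"wy":0,"wz":0,"grip":0},{"tx":0.73,"ty":-0.07,"tz":0,"wx":0,"wy":0,"wz":0,"grip":0},{"tx":0.67,"ty":-0.29,"tz":0,"wx":0,"wy":0,"wz":0,"grip":0},{"tx":0.55,"ty":-0.48,"tz":0,"wx":0,"wy":0,"wz":0,"grip":0},{"tx":0,"ty":0,"tz":0,"wx":0,"wy":0,"wz":0,"grip":0},{"tx":0,"ty":0,"tz":0,"wx":0,"wy":0,"wz":0,"grip":0},{"tx":0,"ty":0,"tz":0,"wx":0,"wy":0,"wz":0,"grip":0},{"tx":0,"ty":0,"tz":0,"wx":0,"wy":0,"wz":0,"grip":0}]'
```

```text
time_s: 25.23
position: [0.5773, -0.0143, 0.2552]
tool_rot: [0.942, 0.336, 0.002, 0.0]
force: [18.3, 9.3, -5.0]
gripper_width: 0.0251
gripper_force: 30.0
time_s: 26.4
position: [0.6854, 0.0756, 0.2552]
tool_rot: [0.942, 0.337, -0.0, 0.0]
force: [-0.5, -3.2, 1.0]
gripper_width: 0.025
gripper_force: 30.0
```

Three turns are on. I'll release, rise and step aside.

```bash
python3 -m inch '[{"tx":0,"ty":0,"tz":0,"wx":0,"wy":0,"wz":0,"grip":1},{"tx":0,"ty":0,"tz":0,"wx":0,"wy":0,"wz":0,"grip":1},{"tx":0,"ty":0,"tz":0,"wx":0,"wy":0,"wz":0,"grip":1},{"tx":0,"ty":0,"tz":0,"wx":0,"wy":0,"wz":0,"grip":1},{"tx":0,"ty":0,"tz":0,"wx":0,"wy":0,"wz":0,"grip":1},{"tx":0,"ty":0,"tz":0,"wx":0,"wy":0,"wz":0,"grip":1},{"tx":0,"ty":0,"tz":0.6,"wx":0,"wy":0,"wz":0,"grip":1},{"tx":0,"ty":0,"tz":0.9,"wx":0,"wy":0,"wz":0,"grip":1},{"tx":0,"ty":0,"tz":0.9,"wx":0,"wy":0,"wz":0,"grip":1},{"tx":0,"ty":0,"tz":0.4,"wx":0,"wy":0,"wz":0,"grip":1},{"tx":-0.8,"ty":-0.7,"tz":0,"wx":0,"wy":0,"wz":0,"grip":1},{"tx":-0.8,"ty":-0.7,"tz":0,"wx":0,"wy":0,"wz":0,"grip":1},{"tx":-0.8,"ty":-0.7,"tz":0,"wx":0,"wy":0,"wz":0,"grip":1},{"tx":-0.8,"ty":-0.7,"tz":0,"wx":0,"wy":0,"wz":0,"grip":1},{"tx":-0.8,"ty":-0.7,"tz":0,"wx":0,"wy":0,"wz":0,"grip":1},{"tx":-0.8,"ty":-0.7,"tz":0,"wx":0,"wy":0,"wz":0,"grip":1},{"tx":-0.8,"ty":-0.7,"tz":0,"wx":0,"wy":0,"wz":0,"grip":1},{"tx":0,"ty":0,"tz":0,"wx":0,"wy":0,"wz":0,"grip":1},{"tx":0,"ty":0,"tz":0,"wx":0,"wy":0,"wz":0,"grip":1}]'
python3 - <<'E'
from h import *
im=grab_frame("scene")[130:430,180:520,::-1];cv2.imwrite("pics/s5.png",cv2.resize(im,None,fx=2,fy=2))
k=cut_out("scene","crank_grip")[0];d=back("scene",k["xy"],.243)[0][:2]-[.632,.031];print(k["xy"],np.hypot(*d),np.degrees(np.arctan2(d[1],d[0])))
E
```

```text
time_s: 27.98
position: [0.5172, -0.0722, 0.3396]
tool_rot: [0.942, 0.336, 0.0, 0.0]
force: [0.8, -0.1, 0.4]
gripper_width: 0.0881
gripper_force: 0.0
[307.0, 276.9] 0.07107280743404498 43.30684363084001
```

View pics/s5.png

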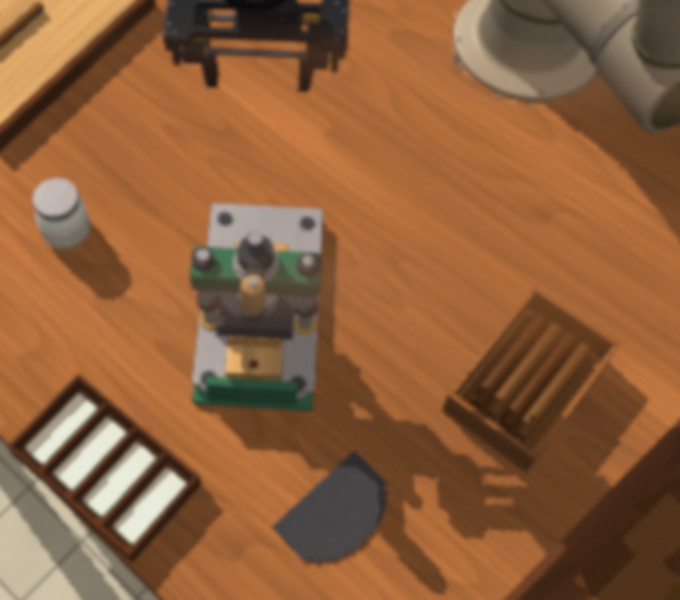

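The bed has sunk so that its guide posts show, and the mould is home under the plate. The crank points to the back (grip at (307,277)), the bystanders haven't moved, and the arm is clear.

```bash
python3 -c "
from workcell import *
print(finish_job())"
```

```text
the job is handed in; nothing more can be done
None
```

The job is handed in, though no verdict came back: the crank was backed off to its stop, the mould set down on the bed, retaken and slid home, the crank wound three turns and released, and in the last picture the box, jar and blade had not moved.

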